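# Bolt the lid of the solvent chest

### The arm

A 6-joint arm with a two-finger parallel gripper is mounted at the origin on the work surface. World frame = base frame: x ahead of the robot, y to its left, z up, the work surface at z = 0. Lengths are in m, angles in degrees, forces in N, time in s.
With the tool pointing down it reaches from about 0.375 to 0.9 m from the base axis. Payload 3.1 kg.
Tool frame: the origin (TCP) lies at the very end of the fingers, on their centre line; the grasp point (between the pads) lies 19 mm behind it; z points along the fingers, y is the line along which they close (so a half turn about z gives the same grasp; the last joint's range is limited). The gripper opens to 87 mm and grips with 3 to 60 N. Pads are 19 mm wide; open, the fingers measure 117 mm over their backs; the gripper's body (75 mm by 190 mm) begins 51 mm behind the grasp point.
Start: joints at [60.819, 30.224, 82.088, -0, 67.689, -10.227], TCP at [0.203, 0.591, 0.223] pointing down, gripper open.
Joint ranges: [-176.69, 176.69], [-43.24, 126.21], [12.49, 139.97], [-82, 262], [0, 151.66], [-163.58, 163.58]. Speed limits (degrees/s): [159.86, 159.86, 180, 180, 180, 180].

### API

Orientations are given as a 3x3 rotation matrix whose columns are the frame's x, y, z axes.
In Python, from rig import bot, imaging gives the robot as it stands.
- The arm moves only by the tool drive_tool, never from a script. Its argument "deltas" is text: rows parted by semicolons, each of 5 numbers parted by spaces: the finger opening in mm, from 0 to 87, then the shift along the world's x, y, z in mm, then the turn about the world's z in rad. In form: jaw dx dy dz twist; .... A call has 1 to 12 rows; each row is the pose to reach, as a shift and turn from the pose commanded when the call began; what a row does not reach only later rows make up. A row lasts 1/10 s, in which the tool goes at most 50 mm and 8.59 degrees, less where a joint would pass 70% of its speed; a pose out of reach is approached as far as the arm can. A call with a gripper value outside its range is refused whole. The fingers move at their own pace and stop on an object; the grip force is fixed at half the most. Time passes only in rows, so rows that repeat a pose let the fingers close. It gives the time, the measured TCP pose, the force, the opening and the grip force at its end, in the units of the state.
- bot.read_state(): the state, without advancing time (a new reading comes with each control period).
- imaging.capture(name): name is "side" or "top"; returns the picture (420x560x3 uint8, red, green, blue); there is no depth.
- imaging.camera_model(name): a dict with "fx", "fy", "cx", "cy" (pixels), "T" (4x4, takes a point from camera to world coordinates). Camera axes: x right, y down, z forward; pixel columns grow to the right and rows downward; lengths in m; the calibration is good to about 2 mm. A picture is of the moment at which its call begins. camera_model takes no time and is no camera call.
- bot.hand_in(): hands the job in; it is judged then, once.
The state is a dict: "time_s": time; "joint_positions": joint angles; "qvel": joint speeds; "tau": joint torques, N m; "position": TCP position; "tcp_rot": TCP orientation; "force": force on the tool from outside, world axes, zero at the start; "moment": the same for the moment, N m; "opening": opening from 0.0 (shut) to 1.0 (fully open); "grasp_force": force on a finger pad.
Only numpy, scipy, OpenCV 4.12 (cv2) and the standard library are available. Lean on these libraries where they do the work, as an engineer would, in place of code of your own. Each camera call takes 0.05 s, during which the arm holds its last target. There are 200 camera calls.

### The job

The lid of the yellow solvent chest is closed but not bolted, and its rubber seal holds the front edge nearly a centimetre proud. Bearing down through the bolt's red knob to squeeze the seal, slide the bolt across into its keep on the front deck until the handle comes opposite the notch just short of the slot's end, then turn the handle fully down into the notch and let go. Work gently and by feel: never ram the bolt, force the handle or slam the lid, and leave the other things on the bench and chest where they are.

Things in the scene. Friction and masses are not known exactly. Their poses are not given: they have to be found in the camera images.
- chest: Yellow steel solvent chest fixed to the bench, 280 (x) x 340 (y) x 150 mm high; origin under its centre. x points from its front edge (keep's side, nearer the robot) to the lid's rear hinge, y to its left. Lid let into the top, x = -62 to +125 mm, level with the 150 mm high deck when shut. Bolt along x at y = 0, axis 18 mm above the lid, shoots to -x. A lift handle 31 mm high at y = -85 mm.
- knob (a point): Centre of the red knob (round, 17 mm diameter, 22 mm long, coaxial with the shank) on the bolt's handle, a 7 mm round shank square to the bolt; knob centre 36 mm from the bolt's axis. It starts upright, knob on top (centre 54 mm above the lid), and turns about the bolt's axis down to the chest's +y side until it lies level, 18 mm above the lid. In the slot it has about 0.15 rad of side play.
- bolt (a joint): Travel of the bolt (m) along the chest's -x; 0 = drawn fully back (shank at chest x = +13 mm). Starts at 0 to 0.01. The nose is 75 mm ahead of the shank and meets the keep at about 0.016. The notch (1 mm play each way) lies somewhere beyond 0.034, differently from bolt to bolt, and the slot ends 6 mm past the notch's middle: find them by feel. Friction about 3 N, a little more in the keep.
- handle (a joint): Angle of the handle about the bolt (rad): 0 = upright, 1.571 = lying level towards the chest's +y, fully down in the notch (a stop). It can leave the slot only where the notch is; it turns with about 1.5 N at the knob and stays where it is left.
- lid (a joint): Lid angle (rad) about its hinge, a line along the chest's y at x = +125 mm, z = 150 mm; positive = raised. 0 = shut on its steel rim. The springy rubber seal under the front edge holds it at about 0.035 to 0.055; 7 to 13 N down at the knob shuts it, then the rim is hard. The bolt in the keep holds it below about 0.01.
- backplate: Barrel bolt on the lid: steel back plate, 106 x 44 mm, under a 23 mm tube, slotted along its top, with a notch in the slot's +y side near the front. Origin on the bolt's axis over the plate's middle, axes as the chest's. The tube, and so the notch, sits up to 9 mm differently along the plate from bolt to bolt. Notch 9 mm wide for the 7 mm shank; the slot's end stops the shank 6 mm past the notch.
- keep: Steel staple (24 mm wide, 18 mm along x, 30 mm high, 54 mm wide foot) on the front deck; origin under its centre at chest x = -87, y = 0, z = 150 mm. Opening 17 mm wide for the 14 mm bolt, whose flat end has a 1.5 mm chamfer; with the lid shut 1.5 mm is clear at the sides and above. The bolt enters only with the lid pressed to within about 2 mm of shut there.
- rim: Steel rim under the lid's front edge on which the shut lid lands; hidden under the lid, origin that of the chest.
- nose (a point): Centre of the bolt's front end, on its axis.
- vial: Bystander: small amber vial with white cap, 24 mm diameter, 52 mm high, standing on the chest's front deck left of the keep; origin under its base.
- timer: Bystander: white lab timer, 45 x 60 x 16 mm, lying on the chest's front deck right of the keep; origin under its centre.
- amber_a: Bystander: amber bottle, 60 mm diameter, 115 mm high; origin under its base.
- amber_b: Bystander: smaller amber bottle, 48 mm diameter, 95 mm high; origin under its base.
- blue_jar: Bystander: clear jar with blue cap, 72 mm diameter, 130 mm high; origin under its base.
- flask: Bystander: conical flask, 76 mm diameter, 106 mm high; origin under its base.
- tip_box: Bystander: purple pipette-tip box, 82 x 122 x 75 mm; origin under its centre.

How it is judged (in metres and radians):
On the way, in this order (a step that is already met when the one before it is completed fails the run):
1. the bolt is run through the keep, the handle still upright, the lid held down (x of nose in the frame of keep below -0.007 m and value of joint lid below 0.012 rad and value of joint handle below 0.6 rad), for 0.1 s.
2. the handle is turned down into its notch (value of joint handle above 1.3 rad), for 0.2 s.
At the end, for the whole second after the job is handed in: The bolt is home through the keep (nose at least 7 mm past the keep's middle), the handle lies in its notch, turned down at least 1.3 rad of 1.571, the lid is held within 0.012 rad of shut, all at rest (value of joint handle above 1.3 rad and x of nose in the frame of keep below -0.007 m and value of joint lid below 0.012 rad and velocity of joint handle below 0.1 rad/s and velocity of joint bolt below 0.01 m/s); the robot touches nothing.
It fails at once if the keep is pushed or rammed with more than 30 N (contact force between keep and anything else above 30 N).
It fails at once if the barrel bolt's barrel is loaded with more than 30 N (handle rammed against the slot's end or forced against its sides) (contact force between backplate and anything else above 30 N).
It fails at once if the lid is pressed or slammed on its rim with more than 30 N (contact force between rim and anything else above 30 N).
It fails at once if a bystander is moved more than 20 mm (distance of any of vial, timer, amber_a, amber_b, blue_jar, flask, tip_box from where it was at the start of the episode above 0.02 m).
It fails at once if a bystander is tipped over (angle between any of vial, amber_a, amber_b, blue_jar, flask's own z axis and vertical above 0.5 rad).
It also fails if it takes over 64 s, if anything falls off the work surface, if the arm or the gripper's body presses on something with over 40 N, if the wrist force passes 120 N, or if a joint passes its speed limit or range.

## Working session

There is one attempt and no reset: what is moved stays moved. The work goes in short steps, Python scripts to look and compute and a tool call to move; the robot and the scene stay as the last step left them, time stands still between calls to the robot, and variables do not carry over. Pictures are saved under pics/ and viewed, at most 10 in all, crops included, and the job is handed in when it is done.

Besides the shell and the picture viewer there is one more tool, called after "Request:" by a JSON object that holds its "method" and its "body". drive_tool: Moves the arm, as the interface text tells. Its arguments: {"type":"object","properties":{"deltas":{"type":"string"}},"required":["deltas"]}

```bash
mkdir -p pics; ls; python3 - <<'E'
from rig import bot, imaging
import cv2
s=bot.read_state();print(s['time_s'],s['position'],s['tcp_rot'],s['force'],s['opening'])
for n in('side','top'):
    im=imaging.capture(n);cv2.imwrite(f'pics/{n}0.png',im[:,:,::-1]);m=imaging.camera_model(n);print(m)
E
```

```text
pics
0.0 [0.20261352 0.59046219 0.22156693] [[-9.45769384e-01  3.24837116e-01 -1.05865015e-03]
 [ 3.24838625e-01  9.45767489e-01 -1.92973782e-03]
 [ 3.74386427e-04 -2.16897741e-03 -9.99997578e-01]] [-0.11232893 -0.39707564  0.20611726] 1.0009293681794984
{'fx': 501.529402495237, 'fy': 501.529402495237, 'cx': 282.30386500271896, 'cy': 199.72434465503025, 'T': array([[ 0.91821483, -0.21993085,  0.32941151,  0.11232107],
       [-0.39598557, -0.52814599,  0.75117058, -1.10159455],
       [ 0.00877179, -0.82017817, -0.57204093,  0.97433926],
       [ 0.        ,  0.        ,  0.        ,  1.        ]])}
{'fx': 410.62850721012984, 'fy': 410.62850721012984, 'cx': 279.9182639473332, 'cy': 209.62931242692625, 'T': array([[ 0.00473418, -0.99831409,  0.05784956,  0.506931  ],
       [-0.9999818 , -0.00450985,  0.00400784, -0.00489356],
       [-0.0037402 , -0.05786748, -0.99831727,  1.25130491],
       [ 0.        ,  0.        ,  0.        ,  1.        ]])}
```

View pics/side0.png

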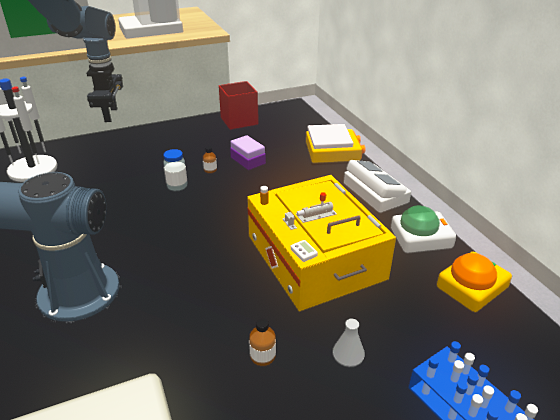

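View pics/top0.png

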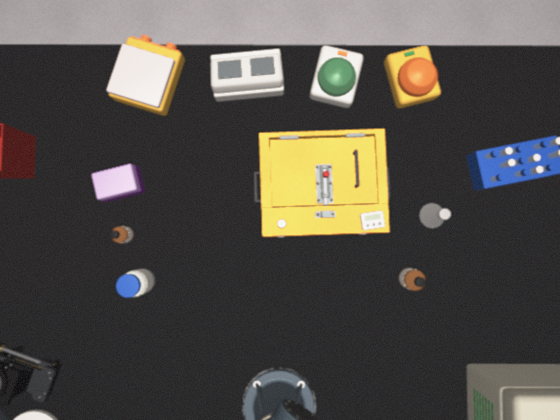

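The chest sits ahead of the robot. The knob is at about (323,197) in the side view and (326,174) in the top view. The keep is at about (290,218) and (326,214). I'll enlarge both.

```bash
python3 - <<'E'
import cv2, numpy as np
a=cv2.imread('pics/side0.png')[170:270,240:400]
b=cv2.imread('pics/top0.png')[120:245,250:400]
a=cv2.resize(a,(800,500),interpolation=cv2.INTER_CUBIC);b=cv2.resize(b,None,fx=4.8,fy=4.8,interpolation=cv2.INTER_CUBIC)
cv2.imwrite('pics/sc.png',a);cv2.imwrite('pics/tc.png',b)
E
```

```text
(no output)
```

View pics/sc.png

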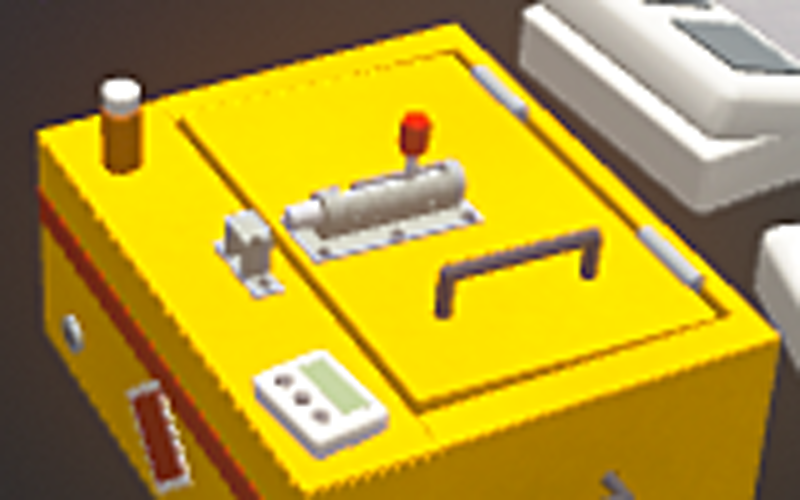

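View pics/tc.png

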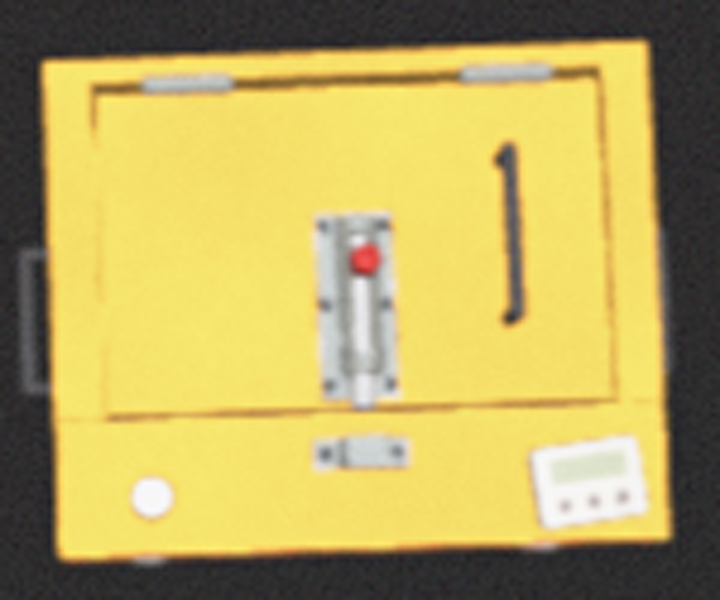

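Knob: side crop (415,133), top crop (365,259). Deck corners in the top crop: (42,62), (648,42), (670,540) and (58,560). Next I'll turn these into positions.

```bash
cat > h.py <<'E'
import numpy as np
from rig import imaging
def ray(n,u,v):
    m=imaging.camera_model(n);d=m['T'][:3,:3]@[(u-m['cx'])/m['fx'],(v-m['cy'])/m['fy'],1];return m['T'][:3,3],d
def plane(n,u,v,z):
    o,d=ray(n,u,v);return o+d*(z-o[2])/d[2]
def tri(p,q):
    (o1,d1),(o2,d2)=ray('side',*p),ray('top',*q)
    A=np.stack([d1,-d2],1);t=np.linalg.lstsq(A,o2-o1,rcond=None)[0]
    a,b=o1+t[0]*d1,o2+t[1]*d2;return (a+b)/2,np.linalg.norm(a-b)
S=lambda x,y:(240+(x+.5)/5-.5,170+(y+.5)/5-.5)
T=lambda x,y:(250+(x+.5)/4.8-.5,120+(y+.5)/4.8-.5)
E
python3 - <<'E'
from h import *
np.set_printoptions(precision=4,suppress=True)
c=np.array([plane('top',*T(*p),.15) for p in[(42,62),(648,42),(670,540),(58,560)]]);print(c,c.mean(0))
x=(c[0]+c[1]-c[2]-c[3]);print('yaw',np.arctan2(x[1],x[0]));y=c[0]+c[3]-c[1]-c[2];print('yaw2',np.arctan2(-y[0],y[1]))
print('side',[plane('side',*S(*p),.15) for p in[(455,25),(778,343),(40,130)]])
print('knob',tri(S(415,133),T(365,259)))
print('keep top',plane('top',*T(374,450),.18))
print('vial',plane('top',*T(152,497),.202),'timer',plane('top',*T(590,482),.166))
print('plate',[plane('top',*T(*p),.155) for p in[(318,214),(390,212),(398,398),(324,400)]])
print('nose',plane('top',*T(366,405),.175))
E
```

```text
[[ 0.7803  0.0591  0.15  ]
 [ 0.7931 -0.2837  0.15  ]
 [ 0.5118 -0.2931  0.15  ]
 [ 0.4991  0.048   0.15  ]] [ 0.6461 -0.1174  0.15  ]
yaw 0.03651644043752337
yaw2 0.03728483739209846
side [array([0.7792, 0.0483, 0.15  ]), array([ 0.7885, -0.2922,  0.15  ]), array([0.5022, 0.0389, 0.15  ])]
knob (array([ 0.6617, -0.1179,  0.2051]), np.float64(0.002137526958054877))
keep top [ 0.5598 -0.1249  0.18  ]
vial [ 0.5332 -0.0043  0.202 ] timer [ 0.5434 -0.2453  0.166 ]
plate [array([ 0.6934, -0.0966,  0.155 ]), array([ 0.6947, -0.1369,  0.155 ]), array([ 0.5901, -0.1412,  0.155 ]), array([ 0.5888, -0.0999,  0.155 ])]
nose [ 0.5847 -0.1212  0.175 ]
```

Request:
{"method": "drive_tool", "body": {"deltas": "50 20 -30 80 0; 50 459 -708 80 -1.2; 50 459 -708 80 -1.2; 50 459 -708 80 -1.2; 50 459 -708 80 -1.2; 50 459 -708 80 -1.2; 50 459 -708 80 -1.2; 50 459 -708 80 -1.2; 50 459 -708 80 -1.2; 50 459 -708 80 -1.2; 50 459 -708 80 -1.2; 50 459 -708 80 -1.2"}}

```text
time_s: 1.3
position: [0.5136, 0.1109, 0.2909]
tcp_rot: [[-0.04, 0.999, -0.001], [0.999, 0.04, 0.0], [0.0, -0.001, -1.0]]
force: [0.9, 0.8, 0.5]
opening: 0.571
grasp_force: 0.0
```

```bash
python3 - <<'E'
from h import *
np.set_printoptions(precision=4,suppress=True)
print('corners',[tri(S(*p),T(*q)) for p,q in[((455,25),(42,62)),((778,343),(648,42)),((40,130),(58,560))]])
print('keep',tri(S(247,222),T(374,450)),'vial',tri(S(122,92),T(152,497)))
print('noseside',plane('side',*S(297,217),.175))
E
```

```text
corners [(array([0.7836, 0.059 , 0.1425]), np.float64(0.0030735663096071843)), (array([ 0.7946, -0.2853,  0.143 ]), np.float64(0.0005817682162093568)), (array([0.5019, 0.0472, 0.1448]), np.float64(0.006058641755753172))]
keep (array([ 0.5601, -0.1251,  0.1791]), np.float64(0.0005690116097326434)) vial (array([ 0.5349, -0.0049,  0.1949]), np.float64(0.0033484636233048217))
noseside [ 0.5893 -0.1264  0.175 ]
```

Request:
{"method": "drive_tool", "body": {"deltas": "50 0 0 0 0; 50 0 0 0 0"}}

```text
time_s: 1.5
position: [0.5132, 0.1117, 0.2905]
tcp_rot: [[-0.037, 0.999, -0.002], [0.999, 0.037, 0.0], [0.0, -0.002, -1.0]]
force: [-0.7, 0.9, 0.0]
opening: 0.576
grasp_force: 0.0
```

Request:
{"method": "drive_tool", "body": {"deltas": "50 147 -231 0 0; 50 147 -231 0 0; 50 147 -231 0 0; 50 147 -231 0 0; 50 147 -231 0 0; 50 147 -231 0 0; 50 147 -231 0 0; 50 147 -231 0 0"}}

```text
time_s: 2.3
position: [0.6593, -0.1163, 0.2902]
tcp_rot: [[-0.041, 0.999, -0.002], [0.999, 0.041, 0.002], [0.002, -0.002, -1.0]]
force: [-0.2, -0.6, -0.6]
opening: 0.575
grasp_force: 0.0
```

```bash
python3 - <<'E'
from h import *
from rig import bot
import cv2
s=bot.read_state();print(s['position'],s['force'])
a=imaging.capture('side')[130:270,230:390,::-1];cv2.imwrite('pics/s1.png',cv2.resize(a,None,fx=4.2,fy=4.2,interpolation=cv2.INTER_CUBIC))
E
```

```text
[ 0.65933365 -0.1163172   0.29024125] [-0.24760016 -0.56198525 -0.63684529]
```

View pics/s1.png

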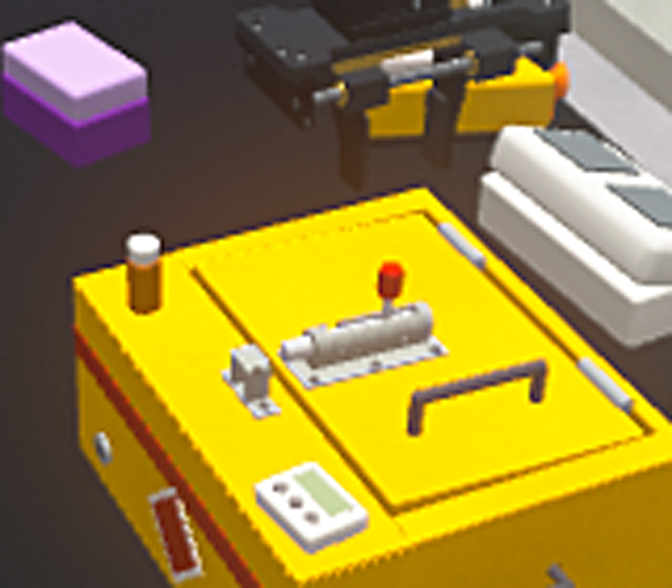

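The fingertips are at about (357,183) and (438,163) in the crop, so their midpoint is about (397,173). The knob is at (391,280). I'll compare that with the projection of the TCP.

```bash
python3 - <<'E'
from h import *
m=imaging.camera_model('side');W=np.linalg.inv(m['T'])
def pr(p):
    c=W@[*p,1];u=m['fx']*c[0]/c[2]+m['cx'];v=m['fy']*c[1]/c[2]+m['cy'];return ((u-230)*4.2,(v-130)*4.2)
for p in[(.6593,-.1163,.2902),(.6593,-.1163,.209),(.6617,-.1179,.2051),(.6617,-.1179,.209),(.667,-.119,.209)]:print(p,pr(p))
E
```

```text
(0.6593, -0.1163, 0.2902) (np.float64(390.0332786597341), np.float64(165.07389682572065))
(0.6593, -0.1163, 0.209) (np.float64(383.1020486183727), np.float64(272.7377042134246))
(0.6617, -0.1179, 0.2051) (np.float64(387.2251249117293), np.float64(278.21044448308743))
(0.6617, -0.1179, 0.209) (np.float64(387.55351533067443), np.float64(273.2237380473879))
(0.667, -0.119, 0.209) (np.float64(395.660376859011), np.float64(272.33053138428687))
```

Request:
{"method": "drive_tool", "body": {"deltas": "50 -3 -1 -40 0; 50 -3 -1 -65 0; 50 -3 -1 -80 0; 50 -3 -1 -93 0; 50 -3 -1 -93 0; 30 -3 -1 -93 0; 24 -3 -1 -93 0; 24 -3 -1 -93 0; 21 -3 -1 -93 0; 21 -3 -1 -93 0; 19 -3 -1 -93 0; 19 -3 -1 -93 0"}}

```text
time_s: 3.55
position: [0.6583, -0.1193, 0.1984]
tcp_rot: [[-0.04, 0.999, 0.003], [0.999, 0.04, -0.0], [-0.0, 0.003, -1.0]]
force: [3.2, 0.6, 0.3]
opening: 0.22
grasp_force: 1.5
```

```bash
python3 - <<'E'
from h import *
from rig import bot
import cv2
s=bot.read_state();print(s['position'],s['force'],s['opening']*87)
a=imaging.capture('side')[150:250,250:390,::-1];cv2.imwrite('pics/s2.png',cv2.resize(a,None,fx=5.6,fy=5.6,interpolation=cv2.INTER_CUBIC))
E
```

```text
[ 0.65832586 -0.11933564  0.19837655] [3.195171   0.57493646 0.28454117] 19.154225618085363
```

View pics/s2.png

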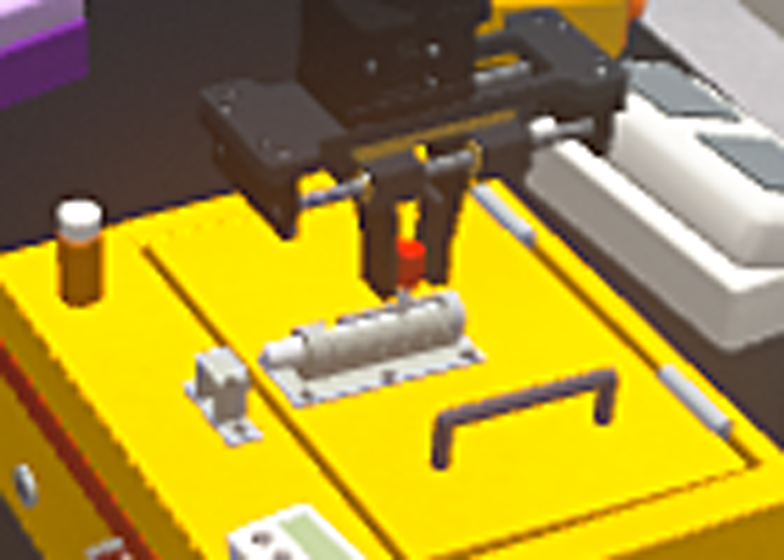

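The knob (408,262) sits between the fingertips, and the rear finger is touching at about 3 N. Closing now, then pressing down.

Request:
{"method": "drive_tool", "body": {"deltas": "17 0 0 0 0; 16 0 0 0 0; 12 0 0 0 0; 8 0 0 0 0; 8 0 0 0 0; 8 0 0 0 0"}}

```text
time_s: 4.2
position: [0.6571, -0.1193, 0.198]
tcp_rot: [[-0.04, 0.999, -0.0], [0.999, 0.04, -0.0], [-0.0, -0.0, -1.0]]
force: [3.0, -0.9, -0.7]
opening: 0.187
grasp_force: 29.9
```

Request:
{"method": "drive_tool", "body": {"deltas": "8 -0.5 0 -1 0; 8 -0.5 0 -1 0; 8 -1 0 -2 0; 8 -1 0 -2 0; 8 -1.5 0 -3 0; 8 -1.5 0 -3 0; 8 -1.5 0 -3 0"}}

```text
time_s: 4.9
position: [0.6562, -0.1194, 0.1958]
tcp_rot: [[-0.04, 0.999, 0.002], [0.999, 0.04, -0.001], [-0.001, 0.002, -1.0]]
force: [2.5, -0.8, 5.2]
opening: 0.184
grasp_force: 29.9
```

Request:
{"method": "drive_tool", "body": {"deltas": "8 -0.5 0 -1 0; 8 -0.5 0 -1 0; 8 -1 0 -2 0; 8 -1 0 -2 0; 8 -1 0 -2 0"}}

```text
time_s: 5.4
position: [0.6558, -0.1194, 0.1947]
tcp_rot: [[-0.04, 0.999, 0.003], [0.999, 0.04, -0.001], [-0.001, 0.003, -1.0]]
force: [2.3, -0.5, 8.0]
opening: 0.188
grasp_force: 29.9
```

Request:
{"method": "drive_tool", "body": {"deltas": "8 -0.5 0 -1 0; 8 -0.5 0 -1 0; 8 -0.5 0 -1 0"}}

```text
time_s: 5.7
position: [0.6556, -0.1194, 0.1941]
tcp_rot: [[-0.04, 0.999, 0.004], [0.999, 0.04, -0.001], [-0.001, 0.004, -1.0]]
force: [2.6, 0.1, 8.7]
opening: 0.187
grasp_force: 29.9
```

Request:
{"method": "drive_tool", "body": {"deltas": "8 -0.5 0 -1 0; 8 -0.5 0 -1 0; 8 -0.5 0 -1 0"}}

```text
time_s: 6.0
position: [0.6555, -0.1195, 0.1939]
tcp_rot: [[-0.04, 0.999, 0.006], [0.999, 0.04, -0.001], [-0.001, 0.006, -1.0]]
force: [1.9, 0.8, 11.8]
opening: 0.183
grasp_force: 30.0
```

Request:
{"method": "drive_tool", "body": {"deltas": "8 -0.5 0 -1 0; 8 -0.5 0 -1 0; 8 -0.5 0 -1 0"}}

```text
time_s: 6.3
position: [0.6555, -0.1194, 0.1938]
tcp_rot: [[-0.04, 0.999, 0.007], [0.999, 0.04, -0.002], [-0.002, 0.007, -1.0]]
force: [2.3, -0.1, 14.6]
opening: 0.185
grasp_force: 30.0
```

Request:
{"method": "drive_tool", "body": {"deltas": "8 -1 0 0 0; 8 -2 -0.1 0 0; 8 -3 -0.1 0 0; 8 -4 -0.2 0 0; 8 -5 -0.2 0 0; 8 -6 -0.2 0 0; 8 -7 -0.3 0 0; 8 -8 -0.3 0 0"}}

```text
time_s: 7.1
position: [0.648, -0.1197, 0.1938]
tcp_rot: [[-0.04, 0.999, 0.008], [0.999, 0.04, -0.002], [-0.002, 0.008, -1.0]]
force: [3.3, 0.8, 14.2]
opening: 0.187
grasp_force: 30.0
```

Request:
{"method": "drive_tool", "body": {"deltas": "8 -0.5 0 0 0; 8 -1 0 0 0; 8 -1.5 -0.1 0 0; 8 -2 -0.1 0 0; 8 -2.5 -0.1 0 0; 8 -3 -0.1 0 0"}}

```text
time_s: 7.7
position: [0.645, -0.1199, 0.1938]
tcp_rot: [[-0.04, 0.999, 0.008], [0.999, 0.04, -0.002], [-0.002, 0.008, -1.0]]
force: [1.7, 0.0, 14.3]
opening: 0.185
grasp_force: 30.0
```

Request:
{"method": "drive_tool", "body": {"deltas": "8 -0.5 0 0 0; 8 -1 0 0 0; 8 -1.5 -0.1 0 0; 8 -2 -0.1 0 0; 8 -2.5 -0.1 0 0; 8 -3 -0.1 0 0"}}

```text
time_s: 8.3
position: [0.642, -0.12, 0.1938]
tcp_rot: [[-0.04, 0.999, 0.008], [0.999, 0.04, -0.002], [-0.002, 0.008, -1.0]]
force: [3.2, 0.7, 13.3]
opening: 0.187
grasp_force: 30.0
```

Request:
{"method": "drive_tool", "body": {"deltas": "8 -0.5 0 0 0; 8 -1 0 0 0; 8 -1.5 -0.1 0 0; 8 -2 -0.1 0 0; 8 -2.5 -0.1 0 0; 8 -3 -0.1 0 0"}}

```text
time_s: 8.9
position: [0.639, -0.1201, 0.1938]
tcp_rot: [[-0.04, 0.999, 0.008], [0.999, 0.04, -0.002], [-0.002, 0.008, -1.0]]
force: [3.3, 0.7, 14.0]
opening: 0.186
grasp_force: 30.0
```

Request:
{"method": "drive_tool", "body": {"deltas": "8 -0.5 0 0 0; 8 -1 0 0 0; 8 -2 -0.1 0 0; 8 -3 -0.1 0 0; 8 -4 -0.1 0 0; 8 -5 -0.2 0 0; 8 -5 -0.2 0 0"}}

```text
time_s: 9.6
position: [0.6339, -0.1203, 0.1938]
tcp_rot: [[-0.04, 0.999, 0.008], [0.999, 0.04, -0.002], [-0.002, 0.008, -1.0]]
force: [2.6, 0.8, 16.1]
opening: 0.184
grasp_force: 30.0
```

Request:
{"method": "drive_tool", "body": {"deltas": "8 -1 0 0 0; 8 -2 -0.1 0 0; 8 -3 -0.1 0 0; 8 -3 -0.1 0 0"}}

```text
time_s: 10.0
position: [0.6309, -0.1204, 0.1938]
tcp_rot: [[-0.04, 0.999, 0.008], [0.999, 0.04, -0.002], [-0.002, 0.008, -1.0]]
force: [1.6, 0.2, 14.8]
opening: 0.187
grasp_force: 30.0
```

Request:
{"method": "drive_tool", "body": {"deltas": "8 -1 0 0 0; 8 -2 -0.1 0 0; 8 -3 -0.1 0 0; 8 -3 -0.1 0 0"}}

```text
time_s: 10.4
position: [0.6279, -0.1205, 0.1938]
tcp_rot: [[-0.04, 0.999, 0.008], [0.999, 0.04, -0.002], [-0.002, 0.008, -1.0]]
force: [2.2, 0.8, 14.6]
opening: 0.184
grasp_force: 30.0
```

Request:
{"method": "drive_tool", "body": {"deltas": "8 -1 0 0 0; 8 -2 -0.1 0 0; 8 -2 -0.1 0 0"}}

```text
time_s: 10.7
position: [0.6259, -0.1206, 0.1938]
tcp_rot: [[-0.04, 0.999, 0.008], [0.999, 0.04, -0.002], [-0.002, 0.008, -1.0]]
force: [2.0, 1.8, 15.6]
opening: 0.188
grasp_force: 30.0
```

Request:
{"method": "drive_tool", "body": {"deltas": "8 -1 0 0 0; 8 -2 -0.1 0 0; 8 -2 -0.1 0 0"}}

```text
time_s: 11.0
position: [0.6239, -0.1207, 0.1938]
tcp_rot: [[-0.04, 0.999, 0.008], [0.999, 0.04, -0.002], [-0.002, 0.008, -1.0]]
force: [2.4, 1.3, 14.6]
opening: 0.185
grasp_force: 30.0
```

Request:
{"method": "drive_tool", "body": {"deltas": "8 -1 0 0 0; 8 -2 -0.1 0 0; 8 -2 -0.1 0 0"}}

```text
time_s: 11.3
position: [0.6219, -0.1207, 0.1938]
tcp_rot: [[-0.04, 0.999, 0.008], [0.999, 0.04, -0.002], [-0.002, 0.008, -1.0]]
force: [3.0, 1.3, 15.4]
opening: 0.187
grasp_force: 30.0
```

Request:
{"method": "drive_tool", "body": {"deltas": "8 -1 0 0 0; 8 -2 -0.1 0 0; 8 -2 -0.1 0 0"}}

```text
time_s: 11.6
position: [0.6199, -0.1208, 0.1938]
tcp_rot: [[-0.04, 0.999, 0.008], [0.999, 0.04, -0.001], [-0.002, 0.008, -1.0]]
force: [3.0, 1.6, 14.7]
opening: 0.184
grasp_force: 30.0
```

Request:
{"method": "drive_tool", "body": {"deltas": "8 -0.5 0 0 0; 8 -1 0 0 0; 8 -1 0 0 0"}}

```text
time_s: 11.9
position: [0.619, -0.1209, 0.1938]
tcp_rot: [[-0.04, 0.999, 0.008], [0.999, 0.04, -0.002], [-0.002, 0.008, -1.0]]
force: [3.5, 2.2, 14.4]
opening: 0.185
grasp_force: 30.0
```

Request:
{"method": "drive_tool", "body": {"deltas": "8 -0.5 0 0 0; 8 -1 0 0 0; 8 -1 0 0 0"}}

```text
time_s: 12.2
position: [0.618, -0.1209, 0.1938]
tcp_rot: [[-0.04, 0.999, 0.008], [0.999, 0.04, -0.002], [-0.002, 0.008, -1.0]]
force: [3.1, 0.9, 14.9]
opening: 0.184
grasp_force: 30.0
```

Request:
{"method": "drive_tool", "body": {"deltas": "8 -1 0 0 0; 8 -2 -0.1 0 0; 8 -2 -0.1 0 0"}}

```text
time_s: 12.5
position: [0.6165, -0.121, 0.1938]
tcp_rot: [[-0.04, 0.999, 0.009], [0.999, 0.04, -0.002], [-0.002, 0.009, -1.0]]
force: [4.6, 0.5, 14.4]
opening: 0.185
grasp_force: 30.0
```

Request:
{"method": "drive_tool", "body": {"deltas": "8 -0.5 0 0 0; 8 -1 0 0 0; 8 -1 0 0 0"}}

```text
time_s: 12.8
position: [0.6164, -0.121, 0.1938]
tcp_rot: [[-0.04, 0.999, 0.011], [0.999, 0.04, -0.002], [-0.002, 0.011, -1.0]]
force: [4.9, 0.7, 13.7]
opening: 0.185
grasp_force: 30.0
```

Request:
{"method": "drive_tool", "body": {"deltas": "8 -0.5 0 0 0; 8 -1 0 0 0; 8 -1 0 0 0"}}

```text
time_s: 13.1
position: [0.6163, -0.121, 0.1938]
tcp_rot: [[-0.039, 0.999, 0.013], [0.999, 0.039, -0.002], [-0.002, 0.013, -1.0]]
force: [6.5, 1.2, 11.6]
opening: 0.183
grasp_force: 29.9
```

Request:
{"method": "drive_tool", "body": {"deltas": "8 -0.5 0 0 0; 8 -1 0 0 0; 8 -1 0 0 0"}}

```text
time_s: 13.4
position: [0.6162, -0.121, 0.1938]
tcp_rot: [[-0.039, 0.999, 0.015], [0.999, 0.039, -0.002], [-0.002, 0.015, -1.0]]
force: [9.0, 1.9, 11.0]
opening: 0.184
grasp_force: 29.9
```

Request:
{"method": "drive_tool", "body": {"deltas": "8 2 0 0 0; 8 4 0.1 0 0; 8 6 0.1 0 0; 8 8 0.2 0 0; 8 9.5 0.3 0 0; 8 9.5 0.3 0 0; 8 9.5 0.3 0 0"}}

```text
time_s: 14.1
position: [0.6197, -0.1208, 0.1936]
tcp_rot: [[-0.04, 0.999, 0.001], [0.999, 0.04, -0.002], [-0.002, 0.001, -1.0]]
force: [-1.9, 0.4, 17.7]
opening: 0.184
grasp_force: 30.0
```

Request:
{"method": "drive_tool", "body": {"deltas": "8 1 0 0 0; 8 2 0 0 0; 8 2.8 0.1 0 0; 8 2.8 0.1 0 0"}}

```text
time_s: 14.5
position: [0.6223, -0.1207, 0.1936]
tcp_rot: [[-0.04, 0.999, 0.001], [0.999, 0.04, -0.002], [-0.002, 0.001, -1.0]]
force: [-2.9, 0.5, 18.3]
opening: 0.185
grasp_force: 30.0
```

Request:
{"method": "drive_tool", "body": {"deltas": "8 0 2 0 0; 8 -0.1 4 0 0; 8 -0.2 6 -0.2 0; 8 -0.3 8 -0.5 0; 8 -0.3 10 -1 0; 8 -0.3 10 -1 0"}}

```text
time_s: 15.1
position: [0.6222, -0.1132, 0.1919]
tcp_rot: [[-0.041, 0.999, 0.001], [0.999, 0.041, -0.006], [-0.006, 0.001, -1.0]]
force: [-1.2, -5.5, 13.7]
opening: 0.184
grasp_force: 30.0
```

Request:
{"method": "drive_tool", "body": {"deltas": "8 0 1 -0.3 0; 8 -0.1 2 -0.7 0; 8 -0.1 3 -1 0; 8 -0.2 4 -1.4 0; 8 -0.2 4 -1.4 0"}}

```text
time_s: 15.6
position: [0.622, -0.1086, 0.1901]
tcp_rot: [[-0.041, 0.999, 0.001], [0.999, 0.041, -0.005], [-0.005, 0.001, -1.0]]
force: [-1.7, -4.8, 12.2]
opening: 0.184
grasp_force: 30.0
```

Request:
{"method": "drive_tool", "body": {"deltas": "8 -0.1 2.5 -1 0; 8 -0.2 4.9 -2.1 0; 8 -0.3 7.2 -3.5 0; 8 -0.4 9.4 -5 0; 8 -0.5 11.5 -6.7 0; 8 -0.5 13.5 -8.5 0; 8 -0.6 15.3 -10.4 0; 8 -0.7 16.9 -12.5 0; 8 -0.7 16.9 -12.5 0"}}

```text
time_s: 16.5
position: [0.6211, -0.0887, 0.1759]
tcp_rot: [[-0.04, 0.999, 0.0], [0.999, 0.04, 0.001], [0.001, 0.0, -1.0]]
force: [2.8, 1.8, 6.9]
opening: 0.181
grasp_force: 30.0
```

Request:
{"method": "drive_tool", "body": {"deltas": "8 0 1.3 -2.3 0; 8 0 2.4 -4.7 0; 8 -0.1 3.3 -7.2 0; 8 -0.1 4 -9.8 0; 8 -0.1 4.5 -12.3 0; 8 -0.1 4.8 -14 0; 8 -0.1 4.8 -14 0"}}

```text
time_s: 17.2
position: [0.6207, -0.0813, 0.1615]
tcp_rot: [[-0.04, 0.999, -0.001], [0.999, 0.04, 0.005], [0.005, -0.0, -1.0]]
force: [2.7, 6.5, 6.4]
opening: 0.162
grasp_force: 30.0
```

```bash
python3 - <<'E'
from h import *
import cv2
a=imaging.capture('side')[165:245,250:362,::-1];cv2.imwrite('pics/s3.png',cv2.resize(a,None,fx=7,fy=7,interpolation=cv2.INTER_CUBIC))
E
```

```text
(no output)
```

View pics/s3.png

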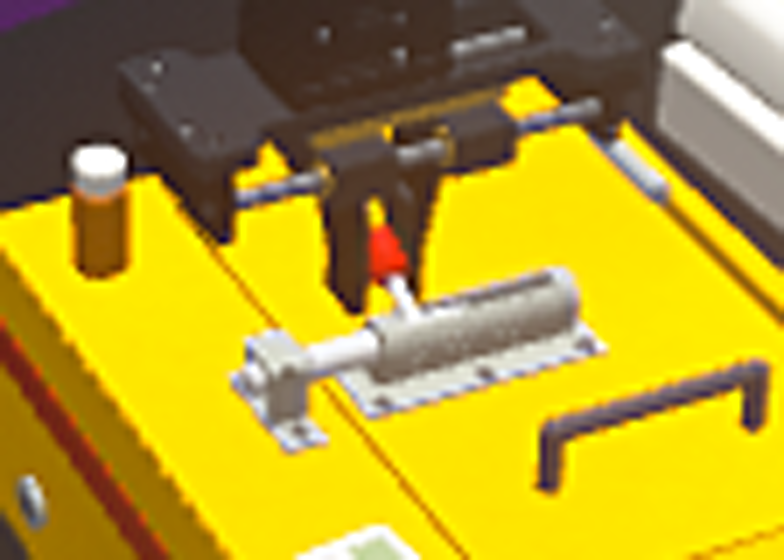

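The bolt is through the keep at (255,380). The handle is only about two thirds down (knob at (387,255)) and the fingers are slipping on it. I'll let go, rise, close the fingers and push the knob down from above.

Request:
{"method": "drive_tool", "body": {"deltas": "20 0 0 0 0; 30 0 0 0 0; 40 0 0 0 0; 40 0 0 0 0; 40 0 0 20 0; 40 0 0 45 0; 40 0 0 70 0; 10 0 0 70 0; 0 0 0 70 0; 0 0 0 70 0; 0 0 0 70 0; 0 0 0 70 0"}}

```text
time_s: 18.45
position: [0.6205, -0.0844, 0.23]
tcp_rot: [[-0.04, 0.999, -0.002], [0.999, 0.04, 0.001], [0.001, -0.002, -1.0]]
force: [-0.8, 0.4, 0.6]
opening: 0.092
grasp_force: 0.0
```

```bash
python3 - <<'E'
from h import *
import cv2
a=imaging.capture('side')[165:245,250:362,::-1];cv2.imwrite('pics/s4.png',cv2.resize(a,None,fx=7,fy=7,interpolation=cv2.INTER_CUBIC))
E
```

```text
(no output)
```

View pics/s4.png

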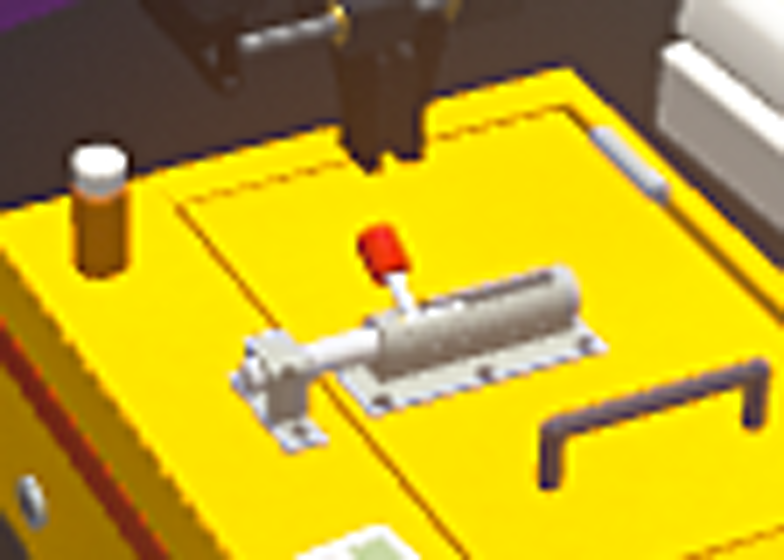

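The handle is about two thirds down, with the knob at (382,253). The closed fingers are above it. Pressing down in stages.

Request:
{"method": "drive_tool", "body": {"deltas": "0 0 0 -8 0; 0 0 0 -16 0; 0 0 0 -20 0; 0 0 0 -23 0; 0 0 0 -26 0; 0 0 0 -29 0; 0 0 0 -32 0"}}

```text
time_s: 19.2
position: [0.6213, -0.0846, 0.1991]
tcp_rot: [[-0.04, 0.999, 0.0], [0.999, 0.04, -0.0], [-0.0, 0.0, -1.0]]
force: [-0.8, 0.7, -0.3]
opening: 0.003
grasp_force: 0.0
```

Request:
{"method": "drive_tool", "body": {"deltas": "0 0 0 -2 0; 0 0 0 -4 0; 0 0 0 -6 0; 0 0 0 -8 0"}}

```text
time_s: 19.6
position: [0.6213, -0.0844, 0.1914]
tcp_rot: [[-0.04, 0.999, 0.001], [0.999, 0.04, 0.0], [0.0, 0.001, -1.0]]
force: [-0.3, 2.0, 1.9]
opening: 0.005
grasp_force: 0.8
```

Request:
{"method": "drive_tool", "body": {"deltas": "0 0 0 -2 0; 0 0 0 -4 0; 0 0 0 -6 0"}}

```text
time_s: 19.9
position: [0.6212, -0.0847, 0.185]
tcp_rot: [[-0.04, 0.999, -0.0], [0.999, 0.04, -0.0], [-0.0, -0.0, -1.0]]
force: [0.1, 0.1, 1.3]
opening: 0.006
grasp_force: 0.6
```

Request:
{"method": "drive_tool", "body": {"deltas": "0 0 0 -2 0; 0 0 0 -4 0; 0 0 0 -6 0; 0 0 0 -6 0"}}

```text
time_s: 20.3
position: [0.621, -0.0847, 0.1787]
tcp_rot: [[-0.04, 0.999, -0.001], [0.999, 0.04, -0.0], [-0.0, -0.001, -1.0]]
force: [0.1, 0.5, 0.6]
opening: 0.007
grasp_force: 0.0
```

Request:
{"method": "drive_tool", "body": {"deltas": "0 0 0 -1 0; 0 0 0 -2 0; 0 0 0 -2 0"}}

```text
time_s: 20.6
position: [0.6211, -0.0846, 0.1777]
tcp_rot: [[-0.04, 0.999, 0.0], [0.999, 0.04, -0.0], [-0.0, 0.0, -1.0]]
force: [-1.4, 1.0, 4.0]
opening: 0.006
grasp_force: 2.1
```

Request:
{"method": "drive_tool", "body": {"deltas": "0 0 0 -1 0; 0 0 0 -2 0; 0 0 0 -2 0"}}

```text
time_s: 20.9
position: [0.621, -0.0846, 0.1764]
tcp_rot: [[-0.04, 0.999, 0.0], [0.999, 0.04, -0.0], [-0.0, 0.0, -1.0]]
force: [-2.0, 1.1, 7.3]
opening: 0.006
grasp_force: 3.8
```

The handle has reached its stop: height 0.1764 against 0.1765 expected, with the force rising. Backing off and checking.

Request:
{"method": "drive_tool", "body": {"deltas": "0 0 0 5 0; 0 0 0 25 0; 0 0 0 60 0; 0 0 0 110 0; 0 0 0 120 0; 0 0 0 120 0; 0 0 0 120 0"}}

```text
time_s: 21.6
position: [0.6203, -0.0844, 0.2939]
tcp_rot: [[-0.04, 0.999, -0.002], [0.999, 0.04, 0.0], [0.001, -0.002, -1.0]]
force: [0.4, 0.4, -0.2]
opening: 0.002
grasp_force: 0.0
```

```bash
python3 - <<'E'
from h import *
import cv2
a=imaging.capture('side')[165:245,250:362,::-1];cv2.imwrite('pics/s5.png',cv2.resize(a,None,fx=7,fy=7,interpolation=cv2.INTER_CUBIC))
E
```

```text
(no output)
```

View pics/s5.png

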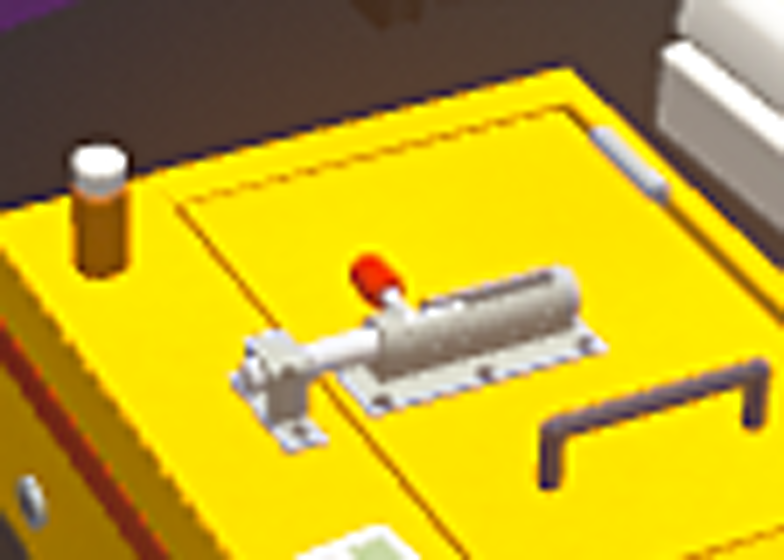

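The knob (375,278) lies level toward +y, the bolt is through the keep and the lid is flush. The robot is clear, so I'm handing in.

```bash
python3 -c "
from rig import bot
print(bot.hand_in())"
```

```text
the job is handed in; nothing more can be done
None
```

The job is handed in: the bolt is home through the keep, the handle is fully down in its notch, the lid is held shut, and the arm is clear of everything; the judge gave no verdict.

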